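# Find the worn bearing and ring it

### The job

One of the three bearing units on the bench is worn: its stub shaft has clear play, while the other two hardly give. Feel the shafts by rocking them gently, first away from the robot and then back towards it, never pressing on or squeezing a unit with more than 25 N in all; leave the worn shaft leaning towards the robot at the end of its play, slip the wooden ring over it so that the ring sits flat on the boss, and leave the things around it where they are.

Things in the scene. Friction and masses are not known exactly. Their poses are not given: they have to be found in the camera images.
- unit_a: one of three alike bearing units bolted to the bench: grey two-bolt flange 60 (its x) by 110 (its y) by 12 mm (bolt heads to 20 mm); round boss, diameter 50 mm, top 45 mm above the bench; a steel stub shaft, diameter 20 mm, stands out of the boss. Origin on the bench under the boss, z up, x across the narrow side of the flange, pointing away from the robot (within 0.5 rad of straight ahead)
- unit_b: second unit, same shape and axes as unit_a. In every unit the shaft rocks only along the unit's x, about a level axis 25 mm above the bench, and stays where it is left (about 2 N at its top moves it within its play). Two units are sound, one is worn; which one differs every time. More than 25 N in all from the robot (the forces of both fingers add up, squeezing too) damages a unit
- unit_c: third unit, same shape and axes as unit_a. A sound shaft's top moves under 1 mm either way, then meets a springy stop (about 9 N per mm at the top); the worn shaft's top moves about 8 mm either way before such a stop
- top_a (a point): centre of the top face of the stub shaft of unit_a, 100 mm above the bench; it moves with the shaft. At the start every shaft is upright to within 0.6 mm at the top
- top_b (a point): centre of the top face of the stub shaft of unit_b, 100 mm above the bench; it moves with the shaft. At the start every shaft is upright to within 0.6 mm at the top
- top_c (a point): centre of the top face of the stub shaft of unit_c, 100 mm above the bench; it moves with the shaft. At the start every shaft is upright to within 0.6 mm at the top
- ring_mid (a point): reject marker: a loose wooden ring lying flat on the bench, outer diameter 60 mm, hole diameter 34 mm, 24 mm high, 45 g; point at its centre, half-way up (12 mm above its underside)
- tin_mid (a point): bystander: closed yellow tin standing on the bench, diameter 72 mm, 75 mm high; point at its centre, half-way up
- offcut_mid (a point): bystander: dark wood offcut 45 by 120 by 30 mm high; point at its centre, half-way up
- vise_mid (a point): bystander: small steel vise block 60 by 90 by 55 mm high; point at its centre, half-way up
There are look-alikes about, which are no part of the job. Leave any purple look-alike of the unit_a alone. Of the things shaped like the part that bears ring_mid, the wooden one is meant.

How it is judged:
On the way, in this order (a step that is already met when the one before it is completed fails the run):
1. the worn shaft is rocked away from the robot, its top over 5.5 mm past upright ((x of top_a in the frame of unit_a above 0.0055 m or x of top_b in the frame of unit_b above 0.0055 m or x of top_c in the frame of unit_c above 0.0055 m)), for 0.1 s.
2. the worn shaft is rocked back towards the robot, its top over 5.5 mm past upright ((x of top_a in the frame of unit_a below -0.0055 m or x of top_b in the frame of unit_b below -0.0055 m or x of top_c in the frame of unit_c below -0.0055 m)), for 0.1 s.
At the end, for the whole second after the job is handed in: the worn shaft leans towards the robot, its top over 5 mm from upright (a sound one cannot within 25 N), and the ring lies flat (under 0.12 rad) on that unit's boss around the shaft: its centre within 14 mm of the unit's axis, 52 to 62 mm above the bench (57 when seated) (((x of top_a in the frame of unit_a below -0.005 m and horizontal distance between ring_mid and unit_a below 0.014 m and z of ring_mid in the frame of unit_a below 0.062 m) or (x of top_b in the frame of unit_b below -0.005 m and horizontal distance between ring_mid and unit_b below 0.014 m and z of ring_mid in the frame of unit_b below 0.062 m) or (x of top_c in the frame of unit_c below -0.005 m and horizontal distance between ring_mid and unit_c below 0.014 m and z of ring_mid in the frame of unit_c below 0.062 m)) and angle between ring_mid's own z axis and vertical below 0.12 rad and height (world z) of ring_mid above 0.052 m); the robot touches nothing.
It fails at once if a bearing unit or its shaft is pressed or squeezed by the robot with more than 25 N in all (contact force between any of the fingers, the arm and unit_a above 25 N or contact force between any of the fingers, the arm and unit_b above 25 N or contact force between any of the fingers, the arm and unit_c above 25 N).
It fails at once if a bystander (tin, offcut, vise block) is moved more than 20 mm (distance of any of tin_mid, offcut_mid, vise_mid from where it was at the start of the episode above 0.02 m).
It also fails if it takes over 72 s, if anything falls off the work surface, if the arm or the gripper's body presses on something with over 40 N, if the wrist force passes 120 N, or if a joint passes its speed limit or range.

### The arm

A 6-joint arm with a two-finger parallel gripper is mounted at the origin on the work surface. World frame = base frame: x ahead of the robot, y to its left, z up, the work surface at z = 0. Lengths are in m, angles in rad, forces in N, time in s.
With the tool pointing down it reaches from about 0.35 to 0.725 m from the base axis. Payload 4.3 kg.
Tool frame: the origin (TCP) lies at the very end of the fingers, on their centre line; the grasp point (between the pads) lies hold_point_z behind it (hold_point_z is the distance from the TCP to the grasp point, in m); z points along the fingers, y is the direction in which the jaws open and shut (so a half turn about z gives the same grasp; the last joint's range is limited). The gripper opens to 85 mm and grips with 20 to 120 N. Pads are 22 mm wide; open, the fingers measure 114 mm over their backs; the gripper's body (76 mm by 85 mm) begins 54 mm behind the grasp point. The pads swing forward as they close: fully open they stand 13 mm farther back than shut.
Start: joints at [1.035, 0.377, 0.081, 1.274, 0, 1.46], TCP at [0.238, 0.524, 0.231] pointing down, gripper open.
Joint ranges: [-2.72, 2.72], [-0.84, 1.66], [-1.02, 1.22], [-1.77, 2.12], [-1.37, 1.28], [-3.14, 3.14]. Speed limits (rad/s): [2.57, 2.57, 3.14, 3.14, 3.14, 3.14].

### API

Orientations are given as a unit quaternion [x, y, z, w].
In Python, from workcell import * gives the robot as it stands.
- The arm moves only by the tool play_rows, never from a script. Its argument "increments" is a list that holds one entry, the list of rows, each a list of 5 numbers: the opening, from 0 (shut) to 1 (fully open), then the shift along the tool's x, y, z in units of 0.02 m (1.0 is 0.02 m), then the turn about the tool's z in units of 120 degrees (1.0 is 120 degrees). A call has exactly 10 rows; each row shifts and turns the commanded pose from where the row before left it, along the tool's axes as they then stand; what a row does not reach is not made up. A row lasts 1/12 s, in which the tool goes at most 41.7 mm and 7.16 degrees, less where a joint would pass 70% of its speed; a pose out of reach is approached as far as the arm can. A call with a number of a shift or a turn outside -1 to 1 is refused whole. A call with a gripper value outside its range is refused whole. The fingers move at their own pace and stop on an object; "force" is the grip in N (left out, the last holds). Time passes only in rows, so rows that do not move let the fingers close, or fill a call up. It gives the time, the measured TCP pose, the force and the opening at its end, in the units of the state.
- get_state(): the state, without advancing time (a new reading comes with each control period).
- grab_frame(name): name is "scene" or "top" or "wrist"; returns the picture (384x512x3 uint8, blue, green, red); there is no depth.
- get_calibration(name): a dict with "camera_matrix" (3x3 intrinsics, pixels), "k1" (the pictures are not rectified: a ray, as slopes to the right and down, at radius r is drawn at 1 + k1 r^2 times it, then the intrinsics apply), "cam_to_world" (4x4, takes a point from camera to world coordinates). Camera axes: x right, y down, z forward; pixel columns grow to the right and rows downward; lengths in m; the calibration is good to about 2 mm. A picture is of the moment at which its call begins: read the wrist's pose just before it. get_calibration takes no time and is no camera call; for the wrist camera it gives the pose at the moment of the call.
- job_done(): hands the job in, once; it reports no verdict.
Trained networks look in the newest picture that a camera, given by its name, has taken for a name from the list of things; names that differ only in an ending like _2 or _b are one class to them, and where a whole thing is asked for, a point or a joint stands for the part that bears it (a point fixed in the world has none). Each returns a list of dicts, best first, with "p" (0 to 1); they miss things now and then, are a little off and sometimes report something else, mostly with a low value. They report only what shows in the picture. A call takes as long as a camera call. They do not tell look-alikes from the thing itself.
- boxes_of(camera, thing): "at" ([x, y, z] in m, in world coordinates, good to about 4 mm: the middle of the surface that is visible of it).
- mark_of(camera, thing): "at" ([x, y, z] in m, in world coordinates, good to about 4 mm: a listed point, or the origin of a listed thing).
The state is a dict: "time": time; "joints": joint angles; "qd": joint speeds; "tau": joint torques, N m; "eef_pos": TCP position; "tool_rot": TCP orientation; "force": force on the tool from outside, world axes, zero at the start; "ft_torque": the same for the moment, N m; "width": opening from 0.0 (shut) to 1.0 (fully open).
Only numpy, scipy, OpenCV 4.12 (cv2) and the standard library are available. Lean on these libraries where they do the work, as an engineer would, in place of code of your own. Each camera call takes 0.05 s, during which the arm holds its last target.

## Working session

There is one attempt and no reset: what is moved stays moved. The work goes in short steps, Python scripts to look and compute and a tool call to move; the robot and the scene stay as the last step left them, time stands still between calls to the robot, and variables do not carry over. Pictures are saved under pics/ and viewed, and the job is handed in when it is done.

Besides the shell and the picture viewer there is one more tool, called after "Emit:" by a JSON object that holds its "op" and its "data", one argument or row to a line. play_rows: Moves the arm, as the interface text tells. Its arguments: {"type":"object","properties":{"increments":{"type":"array","items":{"type":"array","items":{"type":"array","items":{"type":"number","minimum":-1,"maximum":1}}}},"force":{"type":"number"}},"required":["increments"]}

```bash
ls -la; mkdir -p pics; python3 - <<'E'
from workcell import *
import cv2
s=get_state(); print(s)
for c in ("scene","top","wrist"):
    f=grab_frame(c); cv2.imwrite(f"pics/{c}0.png",f)
    k=get_calibration(c); print(c,k)
for t in ("unit_a","top_a","ring_mid","tin_mid","offcut_mid","vise_mid"):
    for c in ("top","scene"):
        print(t,c,[(round(d['p'],2),[round(float(v),3) for v in d['at']]) for d in mark_of(c,t)])
try: print(hold_point_z)
except Exception as e: print(e)
print(get_state()['time'])
E
```

```text
total 12
drwxr-xr-x  3 agent agent 4096 Dec  7 14:59 .
drwxr-xr-x 23 root  root  4096 Dec  7 14:59 ..
drwxr-xr-x  2 agent agent 4096 Dec  7 14:59 pics
{'time': 0.0, 'joints': array([1.03467939e+00, 3.78079938e-01, 7.96642254e-02, 1.27440879e+00,
       2.79587403e-05, 1.46050555e+00]), 'qd': array([ 0.00231355, -0.00210962, -0.00113751, -0.00109272, -0.00046582,
       -0.00035656]), 'tau': array([ 1.16803294e-03, -4.63603735e+01,  2.69875664e+01,  2.08388292e-02,
        2.92446839e-04, -1.52202773e-05]), 'eef_pos': array([0.23716924, 0.52310479, 0.23036609]), 'tool_rot': array([ 2.11307998e-01,  9.77419000e-01, -9.57139297e-04, -3.35335448e-04]), 'force': array([ 0.23283948, -0.138396  ,  0.03608543]), 'ft_torque': array([0.00557694, 0.02756748, 0.03249778]), 'width': 1.0041068743443056}
scene {'camera_matrix': array([[403.69900736,   0.        , 260.40020523],
       [  0.        , 403.69900736, 193.40930805],
       [  0.        ,   0.        ,   1.        ]]), 'k1': -0.08589193590806618, 'cam_to_world': array([[ 0.85547708,  0.28050904, -0.4352857 ,  1.04835162],
       [ 0.5178
[... 1497 characters left out ...]
[0.496, -0.189, 0.101]), (0.49, [0.364, 0.082, 0.098]), (0.38, [0.505, 0.046, 0.101])]
top_a scene [(0.59, [0.561, 0.28, 0.094]), (0.56, [0.502, 0.045, 0.098]), (0.46, [0.496, -0.188, 0.096]), (0.44, [0.364, 0.079, 0.101])]
ring_mid top [(0.72, [0.513, -0.389, 0.014])]
ring_mid scene [(0.68, [0.506, -0.496, 0.013]), (0.64, [0.511, -0.383, 0.01]), (0.16, [0.562, 0.279, 0.097])]
tin_mid top [(0.73, [0.749, 0.066, 0.018])]
tin_mid scene [(0.77, [0.748, -0.173, 0.041])]
offcut_mid top [(0.87, [0.748, 0.067, 0.016])]
offcut_mid scene [(0.82, [0.743, 0.063, 0.012])]
vise_mid top [(0.64, [0.744, 0.226, 0.026]), (0.6, [0.563, 0.279, 0.101])]
vise_mid scene [(0.62, [0.744, 0.222, 0.026])]
0.0187
0.75
```

View pics/top0.png

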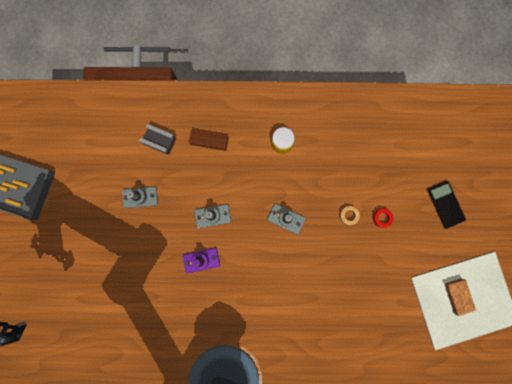

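View pics/scene0.png

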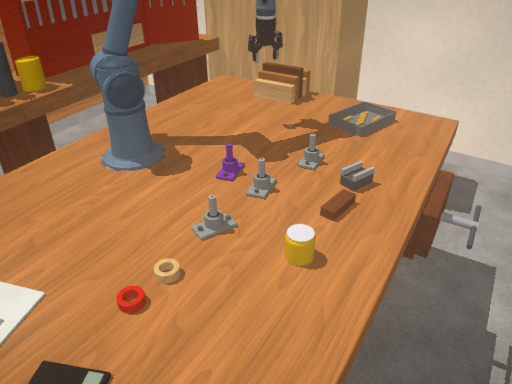

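View pics/wrist0.png

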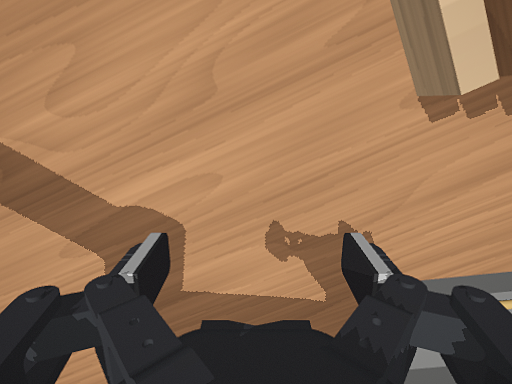

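Top picture: grey units at (140,197), (212,215) and (287,218). The purple look-alike is at (202,260) and is left alone. The wooden ring is at (350,215) and the red look-alike ring at (384,217). The vise block is at (158,138), the offcut at (209,139) and the tin at (283,138). Next: close crop and flange yaws.

```bash
cat > h.py <<'E'
import numpy as np, cv2
from workcell import *
def ray(cal,uv):
    K=cal['camera_matrix'];k=cal['k1']
    d=(np.array(uv,float)-[K[0,2],K[1,2]])/[K[0,0],K[1,1]]
    rd=np.hypot(*d); r=rd
    for _ in range(30): r=rd/(1+k*r*r)
    s=d*(r/rd if rd>0 else 1)
    T=cal['cam_to_world']; return T[:3,3],T[:3,:3]@np.array([s[0],s[1],1.])
def onz(cal,uv,z):
    o,d=ray(cal,uv); return o+d*(z-o[2])/d[2]
def proj(cal,p):
    T=cal['cam_to_world'];K=cal['camera_matrix']
    c=T[:3,:3].T@(np.array(p,float)-T[:3,3]); s=c[:2]/c[2]; s=s*(1+cal['k1']*(s@s))
    return s*[K[0,0],K[1,1]]+[K[0,2],K[1,2]]
def tool(s=None):
    from scipy.spatial.transform import Rotation as R
    s=s or get_state(); return s['eef_pos'],R.from_quat(s['tool_rot']).as_matrix()
E
python3 - <<'E'
from h import *
f=cv2.imread('pics/top0.png')
c=f[180:280,110:410]; cv2.imwrite('pics/topc.png',cv2.resize(c[:,:200],None,fx=4,fy=4,interpolation=cv2.INTER_CUBIC))
cal=get_calibration('top')
hsv=cv2.cvtColor(f,cv2.COLOR_BGR2HSV)
for p in [(.5625,.282),(.5055,.044),(.4975,-.1875)]:
    u=proj(cal,[*p,0.012]);
    m=np.zeros(f.shape[:2],np.uint8); x,y=u.astype(int)
    m[y-22:y+22,x-26:x+26]=255
    m&=((hsv[...,1]<90)).astype(np.uint8)*255
    n,l,st,ce=cv2.connectedComponentsWithStats(m)
    i=1+np.argmax(st[1:,4]); ys,xs=np.where(l==i)
    P=np.array([onz(cal,(a,b),0.012)[:2] for a,b in zip(xs,ys)])
    r=cv2.minAreaRect((P*1000).astype(np.float32)); print(u,st[i],r)
R=tool(); print(R)
E
```

```text
[138.50415781 197.01077467] [122 187  36  21 644] ((562.9122924804688, 278.75592041015625), (59.76514434814453, 110.5429458618164), 5.397592067718506)
[212.91349549 215.78924614] [195 204  36  24 643] ((506.09539794921875, 45.875823974609375), (59.29757308959961, 108.76863098144531), 10.110754013061523)
[286.2045234  219.11555517] [267 204  39  30 640] ((499.52996826171875, -186.78880310058594), (108.4597396850586, 59.357547760009766), 64.06233978271484)
(array([0.23753665, 0.52368875, 0.23134548]), array([[-9.10706392e-01,  4.13054305e-01,  9.14211562e-05],
       [ 4.13054313e-01,  9.10706388e-01,  9.95823504e-05],
       [-4.21249124e-05,  1.28452186e-04, -9.99999991e-01]]))
```

View pics/topc.png

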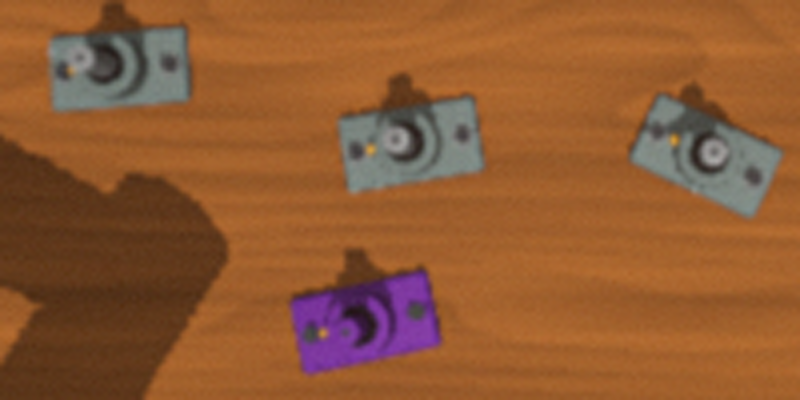

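Emit:
{"op": "play_rows", "data": {
  "increments": [
    [[0.5,-1,-0.22,0,0],[0.5,-1,-0.22,0,0],[0.5,-1,-0.22,0,0],[0.5,-1,-0.22,0,0],[0.5,-1,-0.22,0,0],[0.5,-1,-0.22,0,0],[0.5,-1,-0.22,0,0],[0.5,-1,-0.22,0,0],[0.5,-1,-0.22,0,0],[0.5,-1,-0.22,0,0]]
  ],
  "force": 20
}}

```text
time: 1.58
eef_pos: [0.4022, 0.4003, 0.2314]
tool_rot: [0.211, 0.977, 0.0, 0.0]
force: [-0.1, 0.0, 0.0]
width: 0.499
```

Emit:
{"op": "play_rows", "data": {
  "increments": [
    [[0.5,-0.99,-0.22,0,0],[0.5,-0.99,-0.22,0,0],[0.5,-0.99,-0.22,0,0],[0.5,-0.99,-0.22,0,0],[0.5,-0.99,-0.22,0,0],[0.5,-0.99,-0.22,0,0],[0.5,-0.99,-0.22,0,0],[0.5,-0.99,-0.22,0,0],[0.5,-0.99,-0.22,0,0],[0.5,-0.99,-0.22,0,0]]
  ]
}}

```text
time: 2.42
eef_pos: [0.5644, 0.2785, 0.2313]
tool_rot: [0.211, 0.977, 0.0, 0.0]
force: [-0.2, 0.5, -0.1]
width: 0.502
```

Emit:
{"op": "play_rows", "data": {
  "increments": [
    [[0.5,0,0,0,0.05],[0.5,0,0,0,0.05],[0.5,0,0,0,0.05],[0.5,0,0,0,0.05],[0.5,0,0,0,0.05],[0.5,0,0,0,0.05],[0.5,0,0,0,0.05],[0.5,0,0,0,0.05],[0.5,0,0,0,0.05],[0.5,0,0,0,0.05]]
  ]
}}

```text
time: 3.25
eef_pos: [0.5636, 0.2791, 0.2313]
tool_rot: [0.674, 0.739, -0.0, -0.0]
force: [0.0, -0.7, -0.2]
width: 0.5
```

```bash
python3 - <<'E'
from h import *
s=get_state(); p,R=tool(s); print(s['time'],p,R.round(3).tolist(),np.degrees(np.arctan2(R[1,1],R[0,1])),s['width'],s['force'],s['joints'].round(2))
c=np.array([.563,.279]); d=c-p[:2]; print('shift units',(R[:2,0]@d)/.02,(R[:2,1]@d)/.02)
cal=get_calibration('wrist')
cv2.imwrite('pics/w1.png',grab_frame('wrist'))
for z in (.1,.012,.045): print(proj(cal,[*c,z]))
print(mark_of('wrist','top_a'),mark_of('wrist','unit_a'))
E
```

```text
3.25 [0.56362654 0.27914594 0.23126957] [[-0.092, 0.996, -0.0], [0.996, 0.092, 0.0], [0.0, -0.0, -1.0]] 5.307311371293097 0.5004719574373484 [ 0.01185594 -0.65542181 -0.21781702] [0.36 0.49 0.26 1.34 0.   1.84]
shift units -0.004368126472463793 -0.03186772010740237
[253.06173281 175.81523758]
[253.54272887 158.22488307]
[253.39069539 163.78580242]
[{'at': [0.5652, 0.2799, 0.1013], 'p': 0.8}] [{'at': [0.5058, 0.0436, 0.0002], 'p': 0.85}, {'at': [0.5627, 0.2747, 0.0], 'p': 0.8}]
```

View pics/w1.png

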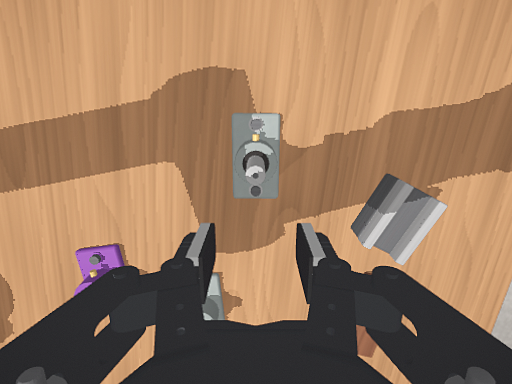

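Emit:
{"op": "play_rows", "data": {
  "increments": [
    [[0.5,0,0,0.9,0],[0.5,0,0,0.9,0],[0.5,0,0,0.9,0],[0.5,0,0,0.9,0],[0.5,0,0,0.9,0],[0.5,0,0,0.9,0],[0.5,0,0,0.9,0],[0.5,0,0,0.9,0],[0.5,0,0,0.8,0],[0.5,0,0,0,0]]
  ]
}}

```text
time: 4.23
eef_pos: [0.561, 0.2782, 0.0676]
tool_rot: [0.671, 0.742, -0.003, -0.001]
force: [-1.1, -0.2, -0.8]
width: 0.495
```

```bash
python3 - <<'E'
from h import *
s=get_state(); p,R=tool(s); print(s['time'],p,s['width'],s['force'])
f=grab_frame('wrist'); cv2.imwrite('pics/w2.png',f)
f=grab_frame('scene'); cv2.imwrite('pics/s2.png',cv2.resize(f[60:260,200:400],None,fx=3,fy=3,interpolation=cv2.INTER_CUBIC))
E
```

```text
4.2333 [0.56097742 0.27817104 0.06762533] 0.4947610861402461 [-1.11179551 -0.20631139 -0.80813643]
```

View pics/w2.png

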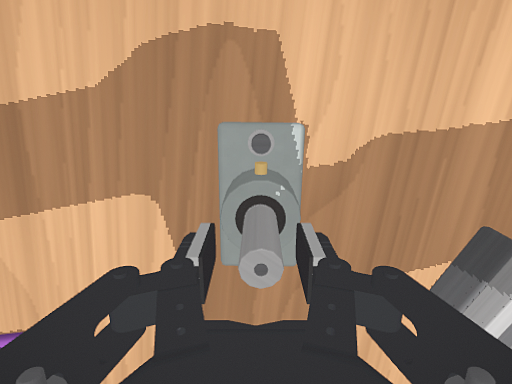

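View pics/s2.png

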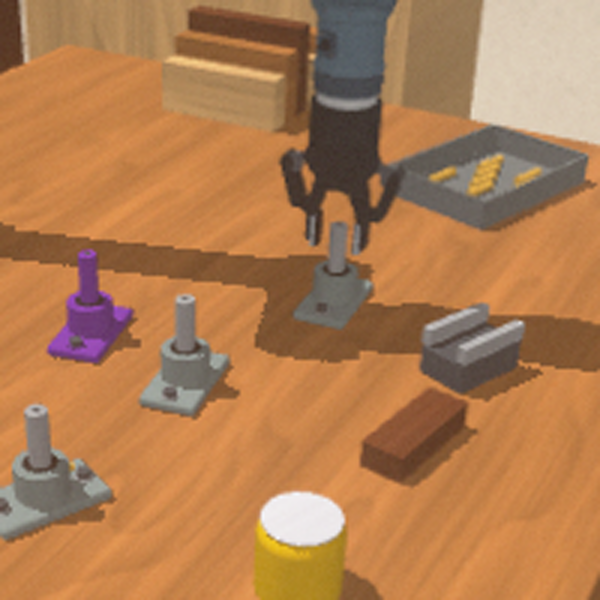

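Wrist view: shaft top at (261,270), between the pads at (214,250) and (298,250), with nothing touching. The left pad pushes away from the robot.

Emit:
{"op": "play_rows", "data": {
  "increments": [
    [[0.5,0,0.1,0,0],[0.5,0,0.1,0,0],[0.5,0,0.1,0,0],[0.5,0,0.1,0,0],[0.5,0,0.1,0,0],[0.5,0,0,0,0],[0.5,0,0,0,0],[0.5,0,0,0,0],[0.5,0,0,0,0],[0.5,0,0,0,0]]
  ]
}}

```text
time: 5.17
eef_pos: [0.5734, 0.2801, 0.0712]
tool_rot: [0.672, 0.741, -0.0, -0.0]
force: [0.0, 0.2, -0.3]
width: 0.501
```

```bash
python3 - <<'E'
from h import *
s=get_state(); p,R=tool(s); print(s['time'],p,s['width'],s['force'],s['ft_torque'])
f=grab_frame('wrist'); cv2.imwrite('pics/w3.png',f[180:330,150:350].repeat(3,0).repeat(3,1))
E
```

```text
5.1667 [0.57342495 0.28010372 0.07124117] 0.5013029278330031 [ 0.03341465  0.17686966 -0.27348262] [ 0.04052369  0.07832057 -0.00641912]
```

View pics/w3.png

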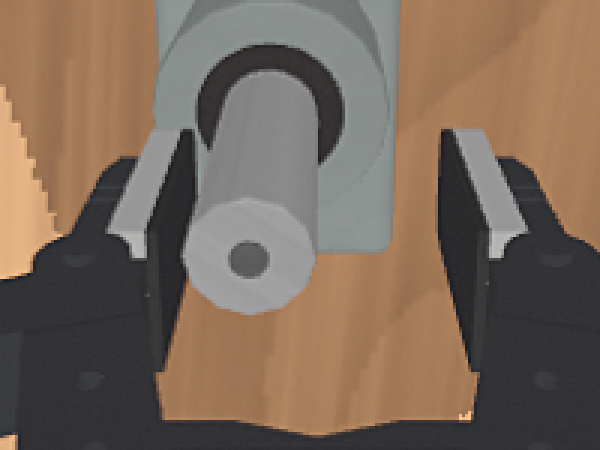

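Left pad about 1 mm from the shaft. Stepping by 2 mm.

Emit:
{"op": "play_rows", "data": {
  "increments": [
    [[0.5,0,0.025,0,0],[0.5,0,0.025,0,0],[0.5,0,0.025,0,0],[0.5,0,0.025,0,0],[0.5,0,0,0,0],[0.5,0,0,0,0],[0.5,0,0,0,0],[0.5,0,0,0,0],[0.5,0,0,0,0],[0.5,0,0,0,0]]
  ]
}}

```text
time: 6.05
eef_pos: [0.5754, 0.2803, 0.0713]
tool_rot: [0.672, 0.741, -0.0, -0.0]
force: [-2.5, 0.3, 1.1]
width: 0.499
```

Emit:
{"op": "play_rows", "data": {
  "increments": [
    [[0.5,0,0.025,0,0],[0.5,0,0.025,0,0],[0.5,0,0,0,0],[0.5,0,0,0,0],[0.5,0,0,0,0],[0.5,0,0,0,0],[0.5,0,0,0,0],[0.5,0,0,0,0],[0.5,0,0,0,0],[0.5,0,0,0,0]]
  ]
}}

```text
time: 6.88
eef_pos: [0.5758, 0.2804, 0.0713]
tool_rot: [0.672, 0.741, -0.0, -0.0]
force: [-5.1, -0.7, 4.7]
width: 0.499
```

Emit:
{"op": "play_rows", "data": {
  "increments": [
    [[0.5,0,0.025,0,0],[0.5,0,0,0,0],[0.5,0,0,0,0],[0.5,0,0,0,0],[0.5,0,0,0,0],[0.5,0,0,0,0],[0.5,0,0,0,0],[0.5,0,0,0,0],[0.5,0,0,0,0],[0.5,0,0,0,0]]
  ]
}}

```text
time: 7.72
eef_pos: [0.5759, 0.2804, 0.0713]
tool_rot: [0.672, 0.741, -0.001, -0.001]
force: [-6.1, -1.3, 4.3]
width: 0.498
```

Emit:
{"op": "play_rows", "data": {
  "increments": [
    [[0.5,0,0.025,0,0],[0.5,0,0.025,0,0],[0.5,0,0,0,0],[0.5,0,0,0,0],[0.5,0,0,0,0],[0.5,0,0,0,0],[0.5,0,0,0,0],[0.5,0,0,0,0],[0.5,0,0,0,0],[0.5,0,0,0,0]]
  ]
}}

```text
time: 8.55
eef_pos: [0.576, 0.2804, 0.0712]
tool_rot: [0.672, 0.741, -0.001, -0.001]
force: [-8.0, -1.5, 5.6]
width: 0.501
```

```bash
python3 - <<'E'
from h import *
s=get_state(); p,R=tool(s); print(s['time'],p,s['width'],s['force'],s['ft_torque'])
f=grab_frame('wrist'); cv2.imwrite('pics/w4.png',f[180:330,150:350].repeat(3,0).repeat(3,1))
E
```

```text
8.55 [0.57602363 0.28036897 0.07117263] 0.5009586971608696 [-8.01965801 -1.54244087  5.58942948] [-0.19077296  1.75183413  0.01188691]
```

View pics/w4.png

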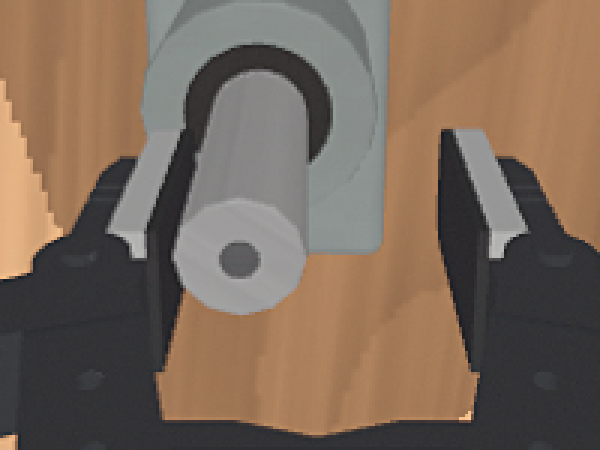

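Unit at (0.563,0.279) is sound: about 8 N after 0.5 mm. Backing off and going on to the middle unit.

Emit:
{"op": "play_rows", "data": {
  "increments": [
    [[0.5,0,-0.2,0,0],[0.5,0,-0.2,0,0],[0.5,0,-0.2,0,0],[0.5,0,0,-0.5,0],[0.5,0,0,-1,0],[0.5,0,0,-1,0],[0.5,0,0,-1,0],[0.5,0,0,-0.7,0],[0.5,0,0,0,-0.04],[0.5,0,0,0,0]]
  ]
}}

```text
time: 9.43
eef_pos: [0.5678, 0.2799, 0.1578]
tool_rot: [0.64, 0.769, 0.002, 0.001]
force: [0.2, 0.2, -0.4]
width: 0.497
```

```bash
python3 - <<'E'
from h import *
s=get_state(); p,R=tool(s); print(s['time'],p,s['width'],s['force'],np.degrees(np.arctan2(R[1,1],R[0,1])))
c=np.array([.506,.046]); d=c-p[:2]; print('shift units',(R[:2,0]@d)/.02,(R[:2,1]@d)/.02)
E
```

```text
9.4333 [0.56783429 0.27989867 0.15781191] 0.49651864079827956 [ 0.24672572  0.16406117 -0.43727702] 10.474951172902898
shift units -10.937919786433095 -5.166333728079511
```

Emit:
{"op": "play_rows", "data": {
  "increments": [
    [[0.5,-1,-0.48,0,0],[0.5,-1,-0.48,0,0],[0.5,-1,-0.48,0,0],[0.5,-1,-0.48,0,0],[0.5,-1,-0.48,0,0],[0.5,-1,-0.48,0,0],[0.5,-1,-0.48,0,0],[0.5,-1,-0.48,0,0],[0.5,-1,-0.48,0,0],[0.5,-1,-0.48,0,0]]
  ]
}}

```text
time: 10.27
eef_pos: [0.5074, 0.0643, 0.1552]
tool_rot: [0.641, 0.768, -0.0, 0.0]
force: [0.4, 0.5, 0.1]
width: 0.502
```

Emit:
{"op": "play_rows", "data": {
  "increments": [
    [[0.5,-0.9,-0.3,0,0],[0.5,0,0,0,0],[0.5,0,0,0,0],[0.5,0,0,0,0],[0.5,0,0,0,0],[0.5,0,0,0,0],[0.5,0,0,0,0],[0.5,0,0,0,0],[0.5,0,0,0,0],[0.5,0,0,0,0]]
  ]
}}

```text
time: 11.1
eef_pos: [0.5052, 0.0468, 0.1553]
tool_rot: [0.64, 0.768, 0.0, -0.0]
force: [-0.8, -0.2, 0.5]
width: 0.501
```

```bash
python3 - <<'E'
from h import *
s=get_state(); p,R=tool(s); print(s['time'],p,s['width'],s['force'],np.degrees(np.arctan2(R[1,1],R[0,1])))
c=np.array([.506,.046]); d=c-p[:2]; print('shift units',(R[:2,0]@d)/.02,(R[:2,1]@d)/.02)
f=grab_frame('wrist'); cv2.imwrite('pics/w5.png',f)
cal=get_calibration('wrist'); print(proj(cal,[*c,.1]),proj(cal,[.563,.279,.1]))
E
```

```text
11.1 [0.50518466 0.04679199 0.15527711] 0.5007934356616535 [-0.78640613 -0.1785853   0.46235595] 10.420276315598022
shift units -0.04631998761927948 0.03293228215406497
[254.14252955 203.19426326] [ 450.83321499 -209.67983086]
```

View pics/w5.png

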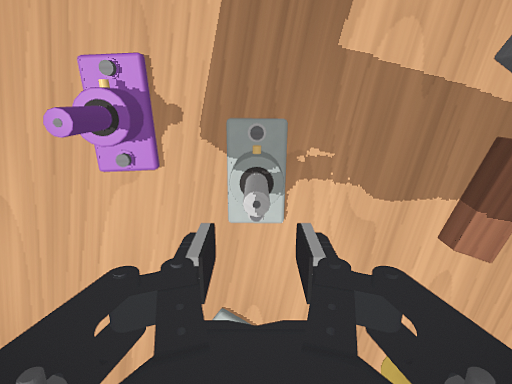

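Shaft top at (257,204), centred between the pads. Going down, then 8 mm away from the robot.

Emit:
{"op": "play_rows", "data": {
  "increments": [
    [[0.5,0,0,0.7,0],[0.5,0,0,0.7,0],[0.5,0,0,0.7,0],[0.5,0,0,0.7,0],[0.5,0,0,0.7,0],[0.5,0,0,0.7,0],[0.5,0,0,0,0],[0.5,0,0.2,0,0],[0.5,0,0.2,0,0],[0.5,0,0,0,0]]
  ]
}}

```text
time: 11.98
eef_pos: [0.5153, 0.0481, 0.0726]
tool_rot: [0.64, 0.768, 0.001, 0.001]
force: [-0.3, -0.6, -0.4]
width: 0.498
```

Emit:
{"op": "play_rows", "data": {
  "increments": [
    [[0.5,0,0.025,0,0],[0.5,0,0.025,0,0],[0.5,0,0.025,0,0],[0.5,0,0.025,0,0],[0.5,0,0,0,0],[0.5,0,0,0,0],[0.5,0,0,0,0],[0.5,0,0,0,0],[0.5,0,0,0,0],[0.5,0,0,0,0]]
  ]
}}

```text
time: 12.82
eef_pos: [0.515, 0.0484, 0.0713]
tool_rot: [0.64, 0.768, 0.0, -0.0]
force: [-0.5, 0.6, 0.2]
width: 0.498
```

Emit:
{"op": "play_rows", "data": {
  "increments": [
    [[0.5,0,0.025,0,0],[0.5,0,0.025,0,0],[0.5,0,0.025,0,0],[0.5,0,0.025,0,0],[0.5,0,0,0,0],[0.5,0,0,0,0],[0.5,0,0,0,0],[0.5,0,0,0,0],[0.5,0,0,0,0],[0.5,0,0,0,0]]
  ]
}}

```text
time: 13.65
eef_pos: [0.5169, 0.0487, 0.0713]
tool_rot: [0.64, 0.768, 0.0, -0.0]
force: [-0.1, 0.9, -1.2]
width: 0.495
```

Emit:
{"op": "play_rows", "data": {
  "increments": [
    [[0.5,0,0.025,0,0],[0.5,0,0.025,0,0],[0.5,0,0.025,0,0],[0.5,0,0.025,0,0],[0.5,0,0,0,0],[0.5,0,0,0,0],[0.5,0,0,0,0],[0.5,0,0,0,0],[0.5,0,0,0,0],[0.5,0,0,0,0]]
  ]
}}

```text
time: 14.48
eef_pos: [0.5189, 0.0491, 0.0713]
tool_rot: [0.64, 0.768, 0.0, -0.0]
force: [-2.2, -1.4, 1.5]
width: 0.502
```

Emit:
{"op": "play_rows", "data": {
  "increments": [
    [[0.5,0,0.025,0,0],[0.5,0,0.025,0,0],[0.5,0,0.025,0,0],[0.5,0,0.025,0,0],[0.5,0,0,0,0],[0.5,0,0,0,0],[0.5,0,0,0,0],[0.5,0,0,0,0],[0.5,0,0,0,0],[0.5,0,0,0,0]]
  ]
}}

```text
time: 15.32
eef_pos: [0.5211, 0.0495, 0.0713]
tool_rot: [0.64, 0.768, 0.0, 0.0]
force: [-1.5, 0.4, 2.1]
width: 0.499
```

It moves on at about 2 N, so this is the worn shaft. Continuing to its end.

Emit:
{"op": "play_rows", "data": {
  "increments": [
    [[0.5,0,0.025,0,0],[0.5,0,0.025,0,0],[0.5,0,0.025,0,0],[0.5,0,0.025,0,0],[0.5,0,0,0,0],[0.5,0,0,0,0],[0.5,0,0,0,0],[0.5,0,0,0,0],[0.5,0,0,0,0],[0.5,0,0,0,0]]
  ]
}}

```text
time: 16.15
eef_pos: [0.5229, 0.0498, 0.0713]
tool_rot: [0.64, 0.768, 0.0, 0.0]
force: [-1.5, -0.5, 1.8]
width: 0.501
```

Emit:
{"op": "play_rows", "data": {
  "increments": [
    [[0.5,0,0.025,0,0],[0.5,0,0.025,0,0],[0.5,0,0,0,0],[0.5,0,0,0,0],[0.5,0,0,0,0],[0.5,0,0,0,0],[0.5,0,0,0,0],[0.5,0,0,0,0],[0.5,0,0,0,0],[0.5,0,0,0,0]]
  ]
}}

```text
time: 16.98
eef_pos: [0.5235, 0.05, 0.0713]
tool_rot: [0.64, 0.768, -0.0, -0.0]
force: [-5.0, -1.1, 5.3]
width: 0.506
```

```bash
python3 - <<'E'
from h import *
s=get_state(); p,R=tool(s); print(s['time'],p,s['width'],s['force'],s['ft_torque'])
f=grab_frame('wrist'); cv2.imwrite('pics/w6.png',f[180:330,150:350].repeat(3,0).repeat(3,1))
f=grab_frame('scene'); cv2.imwrite('pics/s6.png',cv2.resize(f[120:220,200:320],None,fx=5,fy=5,interpolation=cv2.INTER_CUBIC))
E
```

```text
16.9833 [0.52346365 0.04996439 0.07125118] 0.5057448698072381 [-4.98907143 -1.1123072   5.3187209 ] [-0.27914958  1.05916055 -0.03309276]
```

View pics/w6.png

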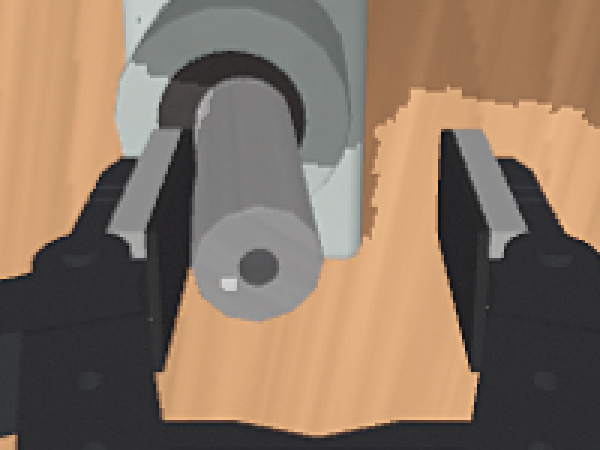

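View pics/s6.png

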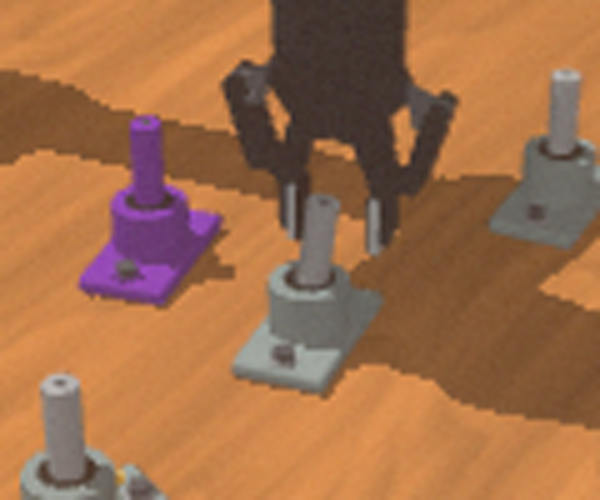

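Both views show the shaft leaning away, with 5 N at its stop. Now back towards the robot.

Emit:
{"op": "play_rows", "data": {
  "increments": [
    [[0.5,0,-0.2,0,0],[0.5,0,-0.2,0,0],[0.5,0,-0.2,0,0],[0.5,0,-0.2,0,0],[0.5,0,-0.05,0,0],[0.5,0,-0.05,0,0],[0.5,0,-0.05,0,0],[0.5,0,-0.05,0,0],[0.5,0,-0.05,0,0],[0.5,0,-0.05,0,0]]
  ]
}}

```text
time: 17.92
eef_pos: [0.5029, 0.0461, 0.0715]
tool_rot: [0.64, 0.768, 0.001, 0.0]
force: [2.1, 0.6, -0.5]
width: 0.5
```

Emit:
{"op": "play_rows", "data": {
  "increments": [
    [[0.5,0,-0.05,0,0],[0.5,0,-0.05,0,0],[0.5,0,-0.05,0,0],[0.5,0,-0.05,0,0],[0.5,0,0,0,0],[0.5,0,0,0,0],[0.5,0,0,0,0],[0.5,0,0,0,0],[0.5,0,0,0,0],[0.5,0,0,0,0]]
  ]
}}

```text
time: 18.75
eef_pos: [0.4983, 0.0452, 0.0713]
tool_rot: [0.64, 0.768, 0.0, 0.0]
force: [1.7, -0.1, 2.1]
width: 0.502
```

Emit:
{"op": "play_rows", "data": {
  "increments": [
    [[0.5,0,-0.05,0,0],[0.5,0,-0.05,0,0],[0.5,0,-0.05,0,0],[0.5,0,-0.05,0,0],[0.5,0,-0.05,0,0],[0.5,0,0,0,0],[0.5,0,0,0,0],[0.5,0,0,0,0],[0.5,0,0,0,0],[0.5,0,0,0,0]]
  ]
}}

```text
time: 19.58
eef_pos: [0.4934, 0.0444, 0.0713]
tool_rot: [0.64, 0.768, 0.0, -0.0]
force: [1.8, 0.2, 1.3]
width: 0.498
```

Emit:
{"op": "play_rows", "data": {
  "increments": [
    [[0.5,0,-0.025,0,0],[0.5,0,-0.025,0,0],[0.5,0,-0.025,0,0],[0.5,0,0,0,0],[0.5,0,0,0,0],[0.5,0,0,0,0],[0.5,0,0,0,0],[0.5,0,0,0,0],[0.5,0,0,0,0],[0.5,0,0,0,0]]
  ]
}}

```text
time: 20.42
eef_pos: [0.492, 0.0441, 0.0713]
tool_rot: [0.64, 0.768, 0.0, 0.0]
force: [3.3, 1.6, 2.3]
width: 0.501
```

Emit:
{"op": "play_rows", "data": {
  "increments": [
    [[0.5,0,-0.025,0,0],[0.5,0,-0.025,0,0],[0.5,0,0,0,0],[0.5,0,0,0,0],[0.5,0,0,0,0],[0.5,0,0,0,0],[0.5,0,0,0,0],[0.5,0,0,0,0],[0.5,0,0,0,0],[0.5,0,0,0,0]]
  ]
}}

```text
time: 21.25
eef_pos: [0.4908, 0.0439, 0.0712]
tool_rot: [0.64, 0.768, -0.0, -0.0]
force: [2.0, 0.5, 1.6]
width: 0.501
```

Emit:
{"op": "play_rows", "data": {
  "increments": [
    [[0.5,0,-0.025,0,0],[0.5,0,-0.025,0,0],[0.5,0,0,0,0],[0.5,0,0,0,0],[0.5,0,0,0,0],[0.5,0,0,0,0],[0.5,0,0,0,0],[0.5,0,0,0,0],[0.5,0,0,0,0],[0.5,0,0,0,0]]
  ]
}}

```text
time: 22.08
eef_pos: [0.4899, 0.0438, 0.0713]
tool_rot: [0.64, 0.768, 0.0, -0.0]
force: [2.8, 0.3, 2.6]
width: 0.496
```

Emit:
{"op": "play_rows", "data": {
  "increments": [
    [[0.5,0,-0.025,0,0],[0.5,0,-0.025,0,0],[0.5,0,0,0,0],[0.5,0,0,0,0],[0.5,0,0,0,0],[0.5,0,0,0,0],[0.5,0,0,0,0],[0.5,0,0,0,0],[0.5,0,0,0,0],[0.5,0,0,0,0]]
  ]
}}

```text
time: 22.92
eef_pos: [0.4889, 0.0436, 0.0713]
tool_rot: [0.64, 0.768, 0.0, -0.0]
force: [2.0, 0.7, 2.0]
width: 0.498
```

```bash
python3 - <<'E'
from h import *
s=get_state(); p,R=tool(s); print(s['time'],p,s['width'],s['force'],s['ft_torque'])
f=grab_frame('wrist'); cv2.imwrite('pics/w7.png',f[180:330,150:350].repeat(3,0).repeat(3,1))
E
```

```text
22.9167 [0.48890217 0.04359559 0.07127997] 0.49797241651189306 [1.96831292 0.70407671 2.04151094] [ 0.15615571 -0.53753272  0.00490179]
```

View pics/w7.png

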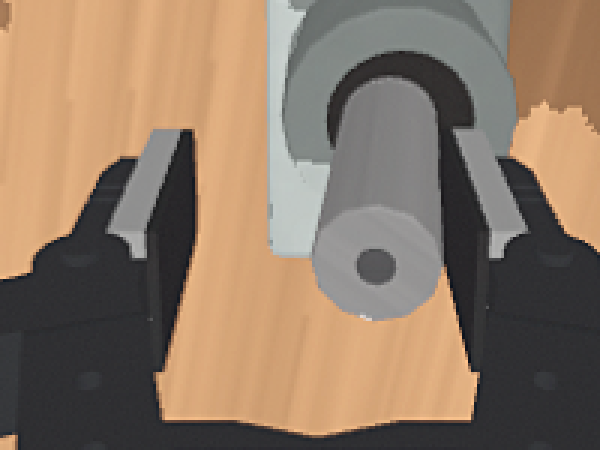

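Leaning towards the robot now, with no stop felt yet (2 N). A little further.

Emit:
{"op": "play_rows", "data": {
  "increments": [
    [[0.5,0,-0.025,0,0],[0.5,0,-0.025,0,0],[0.5,0,0,0,0],[0.5,0,0,0,0],[0.5,0,0,0,0],[0.5,0,0,0,0],[0.5,0,0,0,0],[0.5,0,0,0,0],[0.5,0,0,0,0],[0.5,0,0,0,0]]
  ]
}}

```text
time: 23.8
eef_pos: [0.4884, 0.0434, 0.0714]
tool_rot: [0.64, 0.768, 0.0, 0.0]
force: [4.4, 1.6, 0.1]
width: 0.5
```

Emit:
{"op": "play_rows", "data": {
  "increments": [
    [[0.5,0,-0.025,0,0],[0.5,0,-0.025,0,0],[0.5,0,0,0,0],[0.5,0,0,0,0],[0.5,0,0,0,0],[0.5,0,0,0,0],[0.5,0,0,0,0],[0.5,0,0,0,0],[0.5,0,0,0,0],[0.5,0,0,0,0]]
  ]
}}

```text
time: 24.63
eef_pos: [0.4881, 0.0434, 0.0715]
tool_rot: [0.64, 0.768, 0.001, 0.001]
force: [7.5, 1.9, -1.0]
width: 0.503
```

End stop reached (7.5 N). Releasing, lifting and looking.

Emit:
{"op": "play_rows", "data": {
  "increments": [
    [[0.5,0,0.1,0,0],[0.5,0,0.15,0,0],[0.5,0,0.2,0,0],[0.5,0,0,0,0],[0.5,0,0,-0.7,0],[0.5,0,0,-0.7,0],[0.5,0,0,-0.7,0],[0.5,0,0,-0.8,0],[0.5,0,0,-0.8,0],[0.5,0,0,-0.8,0]]
  ]
}}

```text
time: 25.47
eef_pos: [0.4943, 0.0447, 0.1613]
tool_rot: [0.64, 0.768, -0.001, -0.001]
force: [0.0, -0.7, -0.1]
width: 0.498
```

```bash
python3 - <<'E'
from h import *
s=get_state(); p,R=tool(s); print(s['time'],p,s['width'],s['force'],np.degrees(np.arctan2(R[1,1],R[0,1])))
cal=get_calibration('wrist')
f=grab_frame('wrist'); cv2.imwrite('pics/w8.png',f)
print([ (c,d['p'],d['at']) for c in ('wrist',) for d in mark_of(c,'top_a')])
cv2.imwrite('pics/s8.png',cv2.resize(grab_frame('scene')[120:220,200:320],None,fx=5,fy=5,interpolation=cv2.INTER_CUBIC))
print(onz(cal,(255,204),.1),proj(cal,[.506,.046,.1]),proj(cal,[.498,.0446,.1]))
E
```

```text
25.4667 [0.49434535 0.04474884 0.1612851 ] 0.49819003603255096 [ 0.00885358 -0.65715076 -0.1486009 ] 10.397489924025242
[('wrist', 0.97, [0.4992, 0.0439, 0.0957]), ('wrist', 0.9, [0.3649, 0.0753, 0.0988])]
[0.49610965 0.0413787  0.1       ] [269.22474498 200.5224461 ] [258.28793644 200.42146934]
```

View pics/w8.png

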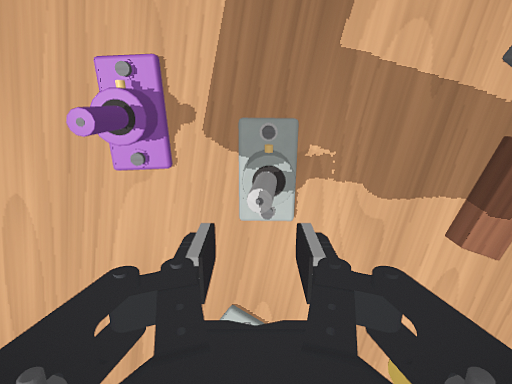

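View pics/s8.png

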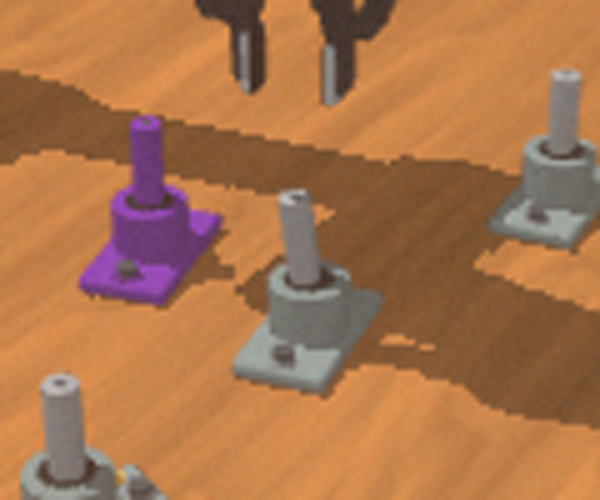

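Shaft top at (261,201) in the wrist view, leaning towards the robot by about 7–8 mm. Over to the wooden ring, passing above the third unit.

Emit:
{"op": "play_rows", "data": {
  "increments": [
    [[1,-1,-0.15,0,0],[1,-1,-0.15,0,0],[1,-1,-0.15,0,0],[1,-1,-0.15,0,0],[1,-1,-0.15,0,0],[1,-1,-0.15,0,0],[1,-1,-0.15,0,0],[1,-1,-0.15,0,0],[1,-1,-0.15,0,0],[1,-1,-0.15,0,0]]
  ]
}}

```text
time: 26.45
eef_pos: [0.5009, -0.1577, 0.1593]
tool_rot: [0.64, 0.768, -0.001, -0.002]
force: [0.9, 0.6, 0.1]
width: 1.001
```

Emit:
{"op": "play_rows", "data": {
  "increments": [
    [[1,-1,-0.15,0,0],[1,-1,-0.15,0,0],[1,-1,-0.15,0,0],[1,-1,-0.15,0,0],[1,-1,-0.15,0,0],[1,-1,-0.15,0,0],[1,-1,-0.15,0,0],[1,-1,-0.15,0,0],[1,-1,-0.15,0,0],[1,-0.5,0,0,0]]
  ]
}}

```text
time: 27.28
eef_pos: [0.5089, -0.3505, 0.1591]
tool_rot: [0.641, 0.768, -0.0, -0.001]
force: [0.7, -0.3, -0.0]
width: 1.002
```

```bash
python3 - <<'E'
from h import *
f=grab_frame('wrist')
s=get_state(); p,R=tool(s); print(s['time'],p,s['width'],s['force'],np.degrees(np.arctan2(R[1,1],R[0,1])))
f=grab_frame('wrist'); cal=get_calibration('wrist'); cv2.imwrite('pics/w9.png',f)
print(proj(cal,[.512,-.386,.024]))
print([(d['p'],d['at']) for d in mark_of('wrist','ring_mid')])
f=grab_frame('top'); cal=get_calibration('top')
hsv=cv2.cvtColor(f,cv2.COLOR_BGR2HSV)
cv2.imwrite('pics/t9.png',cv2.resize(f[190:240,325:405],None,fx=8,fy=8,interpolation=cv2.INTER_CUBIC))
E
```

```text
27.3333 [ 0.50946475 -0.35153919  0.15924347] 0.9977016093936845 [ 1.32028744 -1.82973836  0.19710768] 10.248981085129442
[249.99153197 208.94307859]
[(0.87, [0.5092, -0.3881, 0.009]), (0.69, [0.5076, -0.4887, 0.0129])]
```

View pics/w9.png

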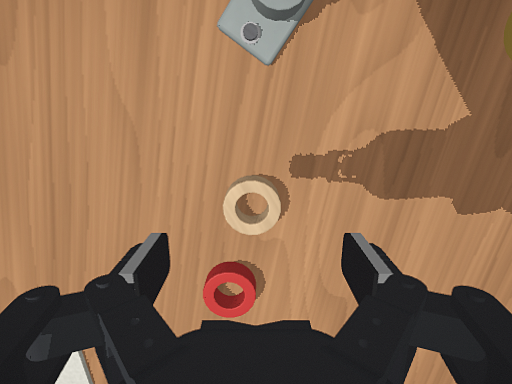

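Wooden ring at (251,206) and red look-alike at (230,290). Measuring the wooden one's outline.

```bash
python3 - <<'E'
from h import *
f=cv2.imread('pics/w9.png'); cal=get_calibration('wrist')
c=f[165:245,210:295].copy()
cv2.imwrite('pics/ringcrop.png',cv2.resize(c,None,fx=7,fy=7,interpolation=cv2.INTER_CUBIC))
hsv=cv2.cvtColor(c,cv2.COLOR_BGR2HSV); print(hsv[40,18],hsv[68,42],hsv[5,5],c[68,42])
m=((hsv[...,2]>215)&(hsv[...,1]<105)).astype(np.uint8)
cs,_=cv2.findContours(m,cv2.RETR_EXTERNAL,cv2.CHAIN_APPROX_NONE); k=max(cs,key=cv2.contourArea)
P=np.array([onz(cal,q[0]+[210,165],.024)[:2]*1000 for q in k],np.float32)
print(len(P),cv2.fitEllipse(P),cv2.minEnclosingCircle(P))
ctr=np.array(cv2.fitEllipse(P)[0])/1000
p,R=tool()
for c_ in (ctr,np.array([.5105,-.387])):
    d=c_-p[:2]; print(c_,R[:2,0]@d/.02,R[:2,1]@d/.02)
E
```

```text
[ 17  80 218] [ 17  74 226] [ 13 120 181] [160 198 226]
213 ((511.81219482421875, -383.1641540527344), (53.78436279296875, 55.67233657836914), 19.354576110839844) ((513.393798828125, -383.1073913574219), 28.998844146728516)
[ 0.51181219 -0.38316415] -1.7517491840613872 -0.21347030071794848
[ 0.5105 -0.387 ] -1.9285248591004835 -0.31266303038311705
```

View pics/ringcrop.png

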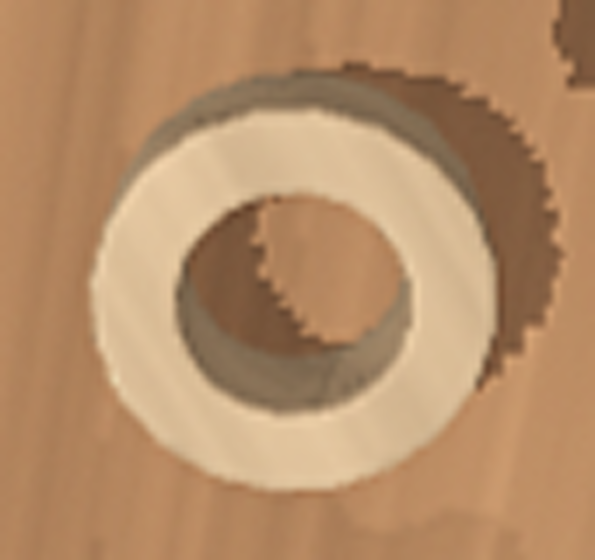

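Emit:
{"op": "play_rows", "data": {
  "increments": [
    [[1,-0.86,-0.08,0,0],[1,-0.86,-0.07,0,0],[1,0,0,0,0],[1,0,0,0.7,0],[1,0,0,1,0],[1,0,0,1,0],[1,0,0,1,0],[1,0,0,1,0],[1,0,0,0.8,0],[1,0,0,0,0]]
  ]
}}

```text
time: 28.32
eef_pos: [0.5111, -0.3793, 0.0474]
tool_rot: [0.64, 0.769, 0.0, -0.004]
force: [0.1, 0.3, -0.7]
width: 1.001
```

```bash
python3 - <<'E'
from h import *
s=get_state(); p,R=tool(s); print(s['time'],p,s['width'],s['force'])
f=grab_frame('wrist'); cv2.imwrite('pics/w10.png',f)
E
```

```text
28.3167 [ 0.51106865 -0.37928568  0.04736003] 1.0006448143219604 [ 0.09341362  0.33859861 -0.69017786]
```

View pics/w10.png

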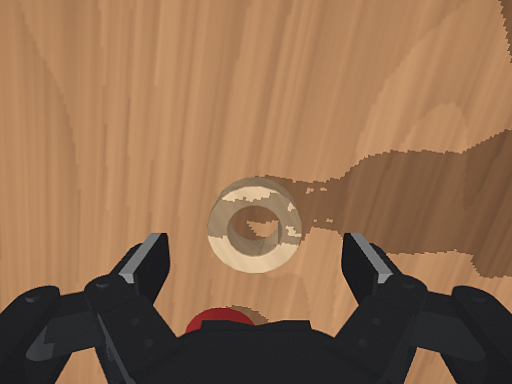

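Emit:
{"op": "play_rows", "data": {
  "increments": [
    [[1,0,0,0.4,0],[1,0,0,0.4,0],[1,0,0,0.4,0],[1,0,0,0.4,0],[1,0,0,0,0],[1,0,0,0,0],[1,0,0,0,0],[1,0,0,0,0],[1,0,0,0,0],[1,0,0,0,0]]
  ]
}}

```text
time: 29.2
eef_pos: [0.5137, -0.3837, 0.0197]
tool_rot: [0.64, 0.768, 0.0, 0.0]
force: [0.0, -0.8, -1.2]
width: 1.0
```

```bash
python3 - <<'E'
from h import *
s=get_state(); p,R=tool(s); print(s['time'],p,s['width'],s['force'])
cal=get_calibration('wrist')
f=grab_frame('wrist'); cv2.imwrite('pics/w11.png',f)
print(proj(cal,[*p[:2],.024]),onz(cal,(256,235),.024))
E
```

```text
29.2 [ 0.5137163  -0.38367136  0.01971222] 1.0004881324854074 [ 0.01084187 -0.79884943 -1.21990138]
[252.47506239 240.50730161] [ 0.51496129 -0.38021568  0.024     ]
```

View pics/w11.png

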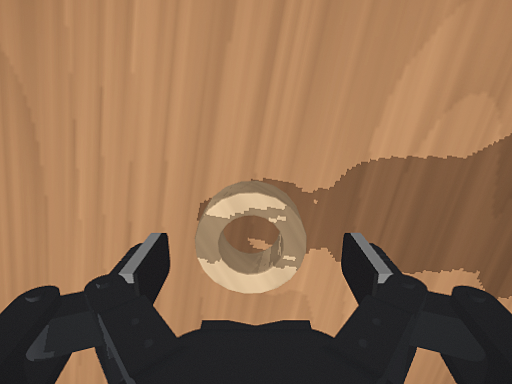

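Ring face centred at (250,242), with the TCP projecting to (252,240). Going down and closing.

Emit:
{"op": "play_rows", "data": {
  "increments": [
    [[1,0,0,0.25,0],[1,0,0,0.25,0],[1,0,0,0.25,0],[1,0,0,0,0],[1,0,0,0,0],[0.6,0,0,0,0],[0.4,0,0,0,0],[0.4,0,0,0,0],[0.4,0,0,0,0],[0.4,0,0,0,0]]
  ],
  "force": 30
}}

```text
time: 30.08
eef_pos: [0.5139, -0.3838, 0.0049]
tool_rot: [0.64, 0.768, 0.0, 0.001]
force: [-0.1, -0.1, 2.6]
width: 0.685
```

Emit:
{"op": "play_rows", "data": {
  "increments": [
    [[0.4,0,0,0,0],[0.4,0,0,0,0],[0.4,0,0,-0.3,0],[0.4,0,0,-0.7,0],[0.4,0,0,-1,0],[0.4,0,0,-1,0],[0.4,0,0,-1,0],[0.4,0,0,-1,0],[0.4,0,0,-1,0],[0.4,0,0,-1,0]]
  ]
}}

```text
time: 30.92
eef_pos: [0.5129, -0.3829, 0.1449]
tool_rot: [0.64, 0.768, 0.0, -0.001]
force: [-0.5, -0.7, 0.1]
width: 0.684
```

```bash
python3 - <<'E'
from h import *
s=get_state(); p,R=tool(s); print(s['time'],p,s['width'],s['force'])
cal=get_calibration('wrist')
f=grab_frame('wrist'); cv2.imwrite('pics/w12.png',f)
f=grab_frame('scene'); cv2.imwrite('pics/s12.png',cv2.resize(f[150:320,80:280],None,fx=3,fy=3,interpolation=cv2.INTER_CUBIC))
E
```

```text
30.9167 [ 0.51293187 -0.38291634  0.14492853] 0.6838494929792169 [-0.47068503 -0.74804314  0.14640303]
```

View pics/w12.png

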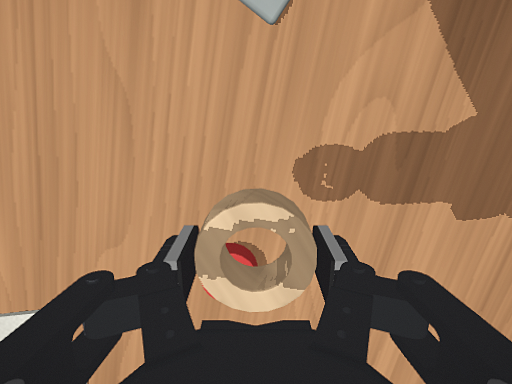

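View pics/s12.png

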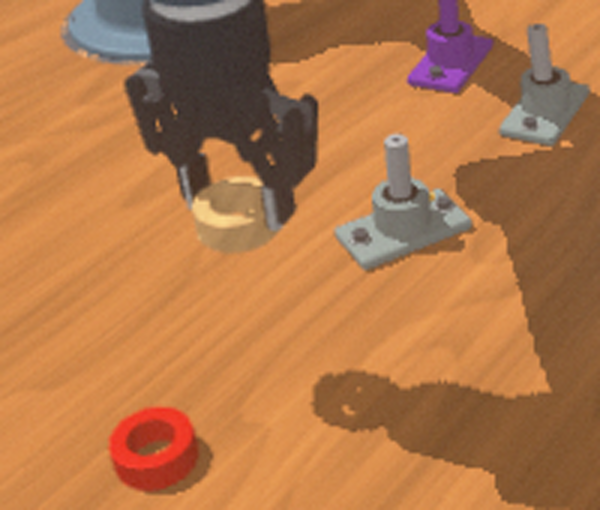

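Ring held level, top face centred at (256,257). Carrying it to the worn unit.

Emit:
{"op": "play_rows", "data": {
  "increments": [
    [[0.4,1,0.15,-0.2,0],[0.4,1,0.15,0,0],[0.4,1,0.15,0,0],[0.4,1,0.15,0,0],[0.4,1,0.15,0,0],[0.4,1,0.15,0,0],[0.4,1,0.15,0,0],[0.4,1,0.15,0,0],[0.4,1,0.15,0,0],[0.4,1,0.15,0,0]]
  ]
}}

```text
time: 31.85
eef_pos: [0.5058, -0.1798, 0.147]
tool_rot: [0.64, 0.768, -0.0, -0.001]
force: [-0.0, 0.3, -0.2]
width: 0.686
```

Emit:
{"op": "play_rows", "data": {
  "increments": [
    [[0.4,1,0.15,0,0],[0.4,1,0.15,0,0],[0.4,1,0.15,0,0],[0.4,1,0.15,0,0],[0.4,1,0.15,0,0],[0.4,1,0.15,0,0],[0.4,1,0.15,0,0],[0.4,1,0.15,0,0],[0.4,1,0.15,0,0],[0.4,0.5,0.1,0,0]]
  ]
}}

```text
time: 32.68
eef_pos: [0.4996, 0.0128, 0.1471]
tool_rot: [0.639, 0.769, -0.0, -0.001]
force: [-0.4, 0.1, -2.0]
width: 0.685
```

Emit:
{"op": "play_rows", "data": {
  "increments": [
    [[0.4,0.5,0.2,0,0],[0.4,0.5,0.2,0,0],[0.4,0,0,0,0],[0.4,0,0,0,0],[0.4,0,0,0,0],[0.4,0,0,0,0],[0.4,0,0,0,0],[0.4,0,0,0,0],[0.4,0,0,0,0],[0.4,0,0,0,0]]
  ]
}}

```text
time: 33.52
eef_pos: [0.5053, 0.0317, 0.1483]
tool_rot: [0.64, 0.768, 0.0, 0.0]
force: [0.2, -0.7, -0.3]
width: 0.685
```

```bash
python3 - <<'E'
from h import *
s=get_state(); p,R=tool(s); print(s['time'],p,s['width'],s['force'])
cal=get_calibration('wrist')
f=grab_frame('wrist'); cv2.imwrite('pics/w13.png',f)
f=grab_frame('scene'); cv2.imwrite('pics/s13.png',cv2.resize(f[80:230,200:340],None,fx=4,fy=4,interpolation=cv2.INTER_CUBIC))
print('tcp at ring top',proj(cal,p+[0,0,.0191]))
for t in ([.501,.045],): 
  d=np.array(t)-p[:2]; print(R[:2,0]@d/.02,R[:2,1]@d/.02)
for c in ('scene','top'): 
  print(c,[(d['p'],d['at']) for d in mark_of(c,'top_a')],[(d['p'],d['at']) for d in mark_of(c,'ring_mid')])
E
```

```text
33.5167 [0.50530832 0.03172747 0.14834502] 0.6848127410106063 [ 0.22220949 -0.65708619 -0.29322414]
tcp at ring top [252.20243654 255.0042943 ]
0.6915825203165793 -0.09229076684370144
scene [(0.73, [0.4947, -0.1902, 0.0975]), (0.67, [0.4982, 0.0422, 0.0989]), (0.58, [0.3614, 0.0789, 0.1032]), (0.54, [0.5622, 0.2811, 0.0987]), (0.47, [0.5058, 0.035, 0.1537])] [(0.91, [0.508, -0.4966, 0.0117]), (0.55, [0.5085, 0.0329, 0.1556])]
top [(0.64, [0.3637, 0.0809, 0.095]), (0.47, [0.565, 0.2809, 0.1031]), (0.44, [0.4987, 0.0456, 0.0981])] [(0.54, [0.512, -0.3895, 0.012])]
```

View pics/w13.png

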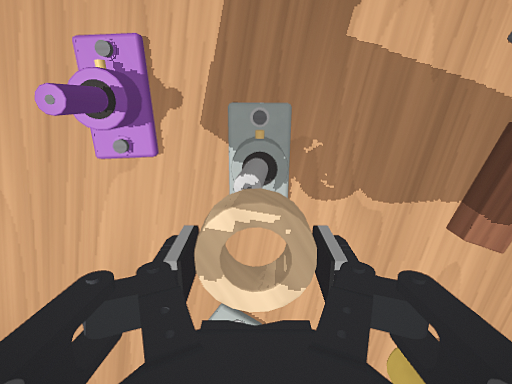

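View pics/s13.png

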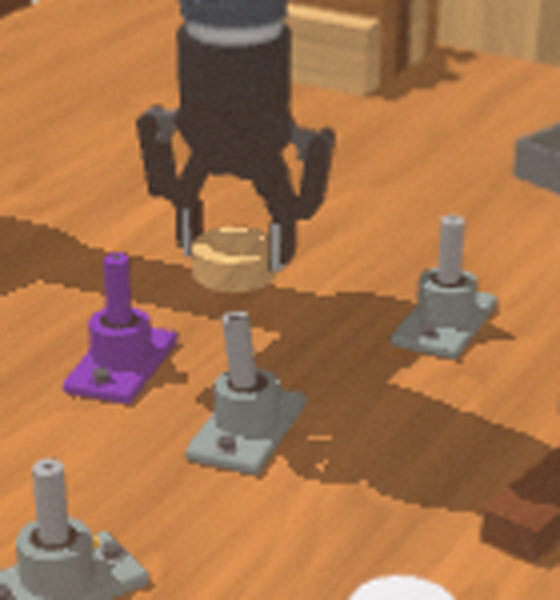

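Emit:
{"op": "play_rows", "data": {
  "increments": [
    [[0.4,0.35,-0.1,0,0],[0.4,0.35,-0.1,0,0],[0.4,0,0,0,0],[0.4,0,0,0,0],[0.4,0,0,0.4,0],[0.4,0,0,0.7,0],[0.4,0,0,0.7,0],[0.4,0,0,0,0],[0.4,0,0,0,0],[0.4,0,0,0,0]]
  ]
}}

```text
time: 34.65
eef_pos: [0.499, 0.0449, 0.1126]
tool_rot: [0.64, 0.768, 0.0, 0.0]
force: [-0.3, 0.3, -0.3]
width: 0.686
```

```bash
python3 - <<'E'
from h import *
s=get_state(); p,R=tool(s); print(s['time'],p,s['width'],s['force'])
f=grab_frame('wrist'); cv2.imwrite('pics/w14.png',f[150:350,130:380].repeat(3,0).repeat(3,1))
f=grab_frame('scene'); cv2.imwrite('pics/s14.png',cv2.resize(f[100:220,210:310],None,fx=5,fy=5,interpolation=cv2.INTER_CUBIC))
for t in ([.501,.045],): 
  d=np.array(t)-p[:2]; print(R[:2,0]@d/.02,R[:2,1]@d/.02)
E
```

```text
34.65 [0.49903138 0.04493947 0.11255745] 0.6864866028524594 [-0.33679024  0.25936926 -0.33362009]
-0.01478613168855668 0.09736121616603978
```

View pics/w14.png

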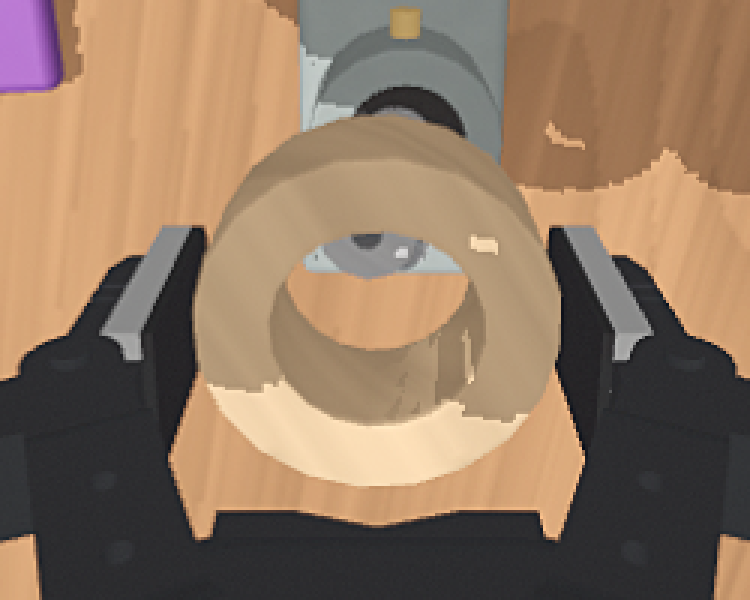

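View pics/s14.png

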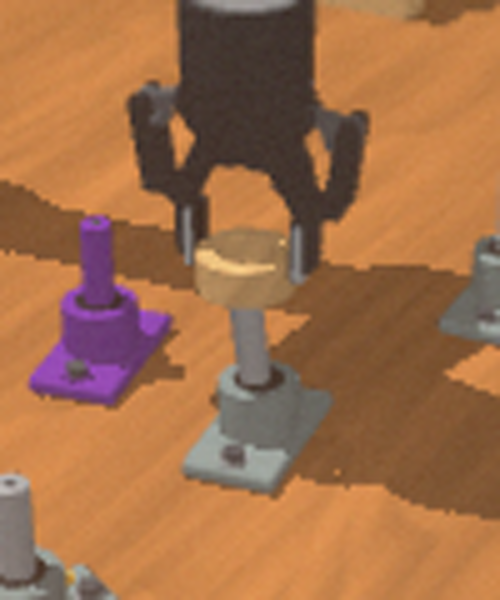

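```bash
python3 - <<'E'
from h import *
p,R=tool(); cal=get_calibration('wrist')
print(proj(cal,[p[0],p[1],.1]),proj(cal,[p[0],p[1],p[2]+.019]),'ring 256,257.5; shaft 252.7,230')
print(onz(cal,(252.7,230),.1),onz(cal,(256,257.5),p[2]+.019))
E
```

```text
[252.71491899 226.64187924] [252.2760812  254.91522979] ring 256,257.5; shaft 252.7,230
[0.49997194 0.0428114  0.1       ] [0.50159757 0.04387296 0.13206909]
```

Relative to the ring, the shaft top is 1.6 mm towards the robot and 1 mm to the right. Small shift, then lowering in two stages.

Emit:
{"op": "play_rows", "data": {
  "increments": [
    [[0.4,-0.04,0.08,0,0],[0.4,0,0,0,0],[0.4,0,0,0.2,0],[0.4,0,0,0.4,0],[0.4,0,0,0.4,0],[0.4,0,0,0.4,0],[0.4,0,0,0.4,0],[0.4,0,0,0.3,0],[0.4,0,0,0,0],[0.4,0,0,0,0]]
  ]
}}

```text
time: 35.58
eef_pos: [0.4999, 0.0446, 0.0696]
tool_rot: [0.64, 0.768, -0.0, -0.001]
force: [-0.3, 0.8, -0.6]
width: 0.683
```

Emit:
{"op": "play_rows", "data": {
  "increments": [
    [[0.4,0,0,0.2,0],[0.4,0,0,0.2,0],[0.4,0,0,0.2,0],[0.4,0,0,0.2,0],[0.4,0,0,0.1,0],[0.4,0,0,0,0],[0.4,0,0,0,0],[0.4,0,0,0,0],[0.4,0,0,0,0],[0.4,0,0,0,0]]
  ]
}}

```text
time: 36.42
eef_pos: [0.5008, 0.0445, 0.0525]
tool_rot: [0.64, 0.768, 0.0, 0.0]
force: [0.7, -0.2, -0.3]
width: 0.684
```

```bash
python3 - <<'E'
from h import *
s=get_state(); p,R=tool(s); print(s['time'],p,s['width'],s['force'])
f=grab_frame('wrist'); cv2.imwrite('pics/w15.png',f[150:350,130:380].repeat(3,0).repeat(3,1))
f=grab_frame('scene'); cv2.imwrite('pics/s15.png',cv2.resize(f[100:220,210:310],None,fx=5,fy=5,interpolation=cv2.INTER_CUBIC))
E
```

```text
36.4167 [0.50077624 0.04450276 0.05249851] 0.683684756108271 [ 0.65170547 -0.16727655 -0.34141326]
```

View pics/w15.png

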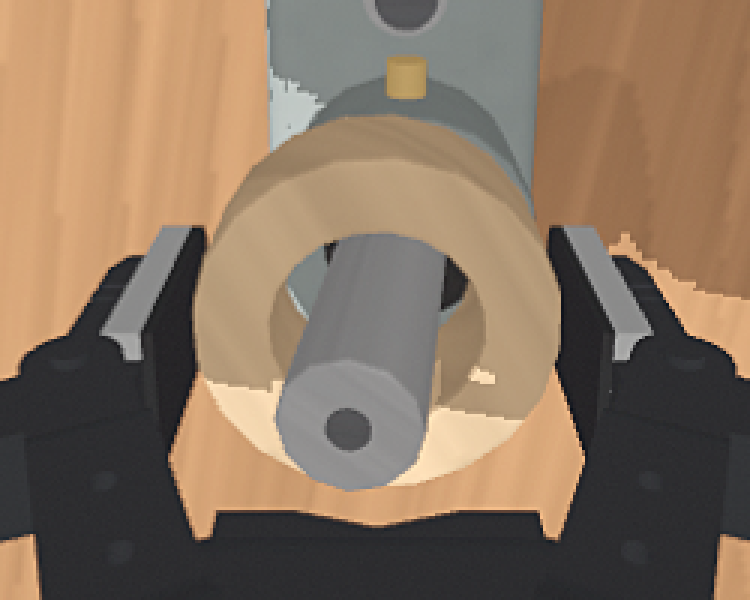

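View pics/s15.png

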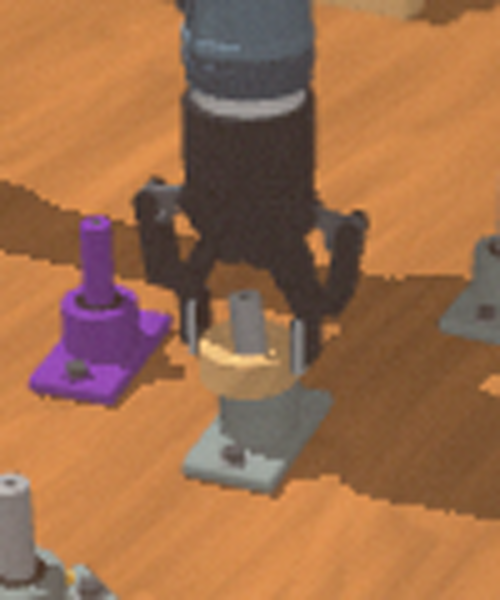

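The ring is around the shaft, about 3 mm above the boss, with no contact force. Lowering 2 mm and opening.

Emit:
{"op": "play_rows", "data": {
  "increments": [
    [[0.4,0,0,0.1,0],[0.4,0,0,0,0],[0.4,0,0,0,0],[0.4,0,0,0,0],[0.75,0,0,0,0],[0.8,0,0,0,0],[0.9,0,0,0,0],[0.9,0,0,0,0],[0.9,0,0,0,0],[0.9,0,0,0,0]]
  ]
}}

```text
time: 37.35
eef_pos: [0.5006, 0.0445, 0.0503]
tool_rot: [0.64, 0.768, 0.0, 0.0]
force: [0.3, -1.5, 0.5]
width: 0.9
```

```bash
python3 - <<'E'
from h import *
s=get_state(); p,R=tool(s); print(s['time'],p,s['width'],s['force'])
f=grab_frame('wrist'); cv2.imwrite('pics/w16.png',f[150:350,130:380].repeat(3,0).repeat(3,1))
E
```

```text
37.35 [0.50059433 0.04450058 0.0503142 ] 0.8998682237611343 [ 0.30718271 -1.5065589   0.51261621]
```

View pics/w16.png

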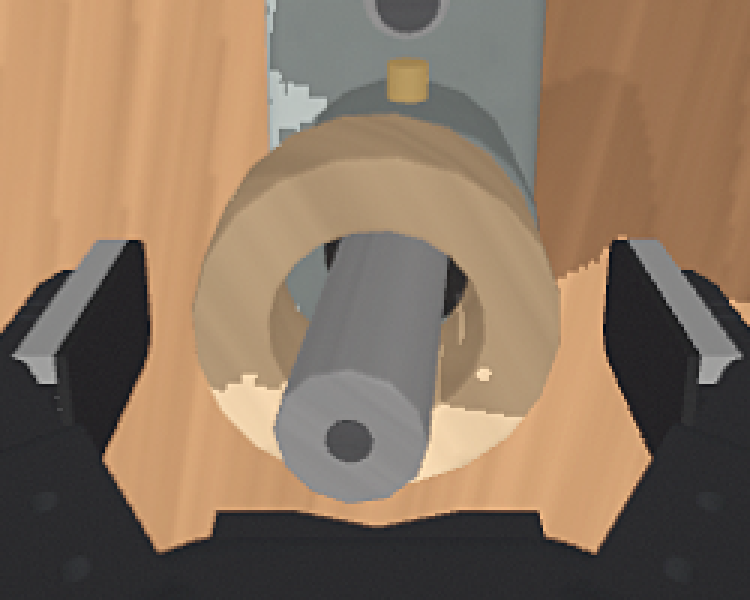

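Released, pads clear on both sides and the ring is on the boss. Lifting straight up.

Emit:
{"op": "play_rows", "data": {
  "increments": [
    [[0.9,0,0,-0.2,0],[0.9,0,0,-0.4,0],[0.9,0,0,-0.6,0],[0.9,0,0,-0.8,0],[0.9,0,0,-0.8,0],[0.9,0,0,-0.8,0],[0.9,0,0,-0.8,0],[0.9,0,0,-0.8,0],[0.9,0,0,-0.4,0],[0.9,0,0,0,0]]
  ]
}}

```text
time: 38.23
eef_pos: [0.5023, 0.0445, 0.1649]
tool_rot: [0.64, 0.768, 0.002, 0.002]
force: [0.6, 0.1, 0.2]
width: 0.9
```

Emit:
{"op": "play_rows", "data": {
  "increments": [
    [[0.9,0,0,0,0],[0.9,0,0,0,0],[0.9,0,0,0,0],[0.9,0,0,0,0],[0.9,0,0,0,0],[0.9,0,0,0,0],[0.9,0,0,0,0],[0.9,0,0,0,0],[0.9,0,0,0,0],[0.9,0,0,0,0]]
  ]
}}

```text
time: 39.07
eef_pos: [0.5006, 0.0445, 0.1623]
tool_rot: [0.64, 0.768, 0.0, 0.0]
force: [-0.2, 0.3, -0.7]
width: 0.893
```

```bash
python3 - <<'E'
from h import *
s=get_state(); p,R=tool(s); print(s['time'],p,s['width'],s['force'])
cal=get_calibration('wrist')
f=grab_frame('wrist'); cv2.imwrite('pics/w17.png',f[90:290,150:350].repeat(3,0).repeat(3,1))
f=grab_frame('scene'); cv2.imwrite('pics/s17.png',cv2.resize(f[120:220,200:320],None,fx=5,fy=5,interpolation=cv2.INTER_CUBIC))
f=grab_frame('top'); cv2.imwrite('pics/t17.png',cv2.resize(f[120:270,110:400],None,fx=2.7,fy=2.7,interpolation=cv2.INTER_CUBIC))
for c in ('wrist','scene'):
  print(c,[(d['p'],d['at']) for d in mark_of(c,'top_a')],[(d['p'],d['at']) for d in mark_of(c,'ring_mid')])
print('pred',proj(cal,[.498,.0446,.1]),proj(cal,[.501,.045,.069]),proj(cal,[.506,.046,.045]))
E
```

```text
39.0667 [0.50058087 0.04450184 0.16231233] 0.8929073898968007 [-0.24623639  0.27718949 -0.7060403 ]
wrist [(0.88, [0.3655, 0.0746, 0.105]), (0.81, [0.4988, 0.0424, 0.0987])] [(0.88, [0.5028, 0.0422, 0.0562])]
scene [(0.61, [0.4936, 0.0448, 0.0992]), (0.58, [0.5615, 0.2811, 0.0969]), (0.55, [0.4921, -0.19, 0.0967]), (0.42, [0.3627, 0.0759, 0.1006])] [(0.88, [0.5068, -0.4958, 0.0132]), (0.8, [0.5022, 0.047, 0.0548])]
pred [249.85827384 198.16621181] [254.06305767 186.39856227] [259.65923066 178.87120702]
```

View pics/w17.png

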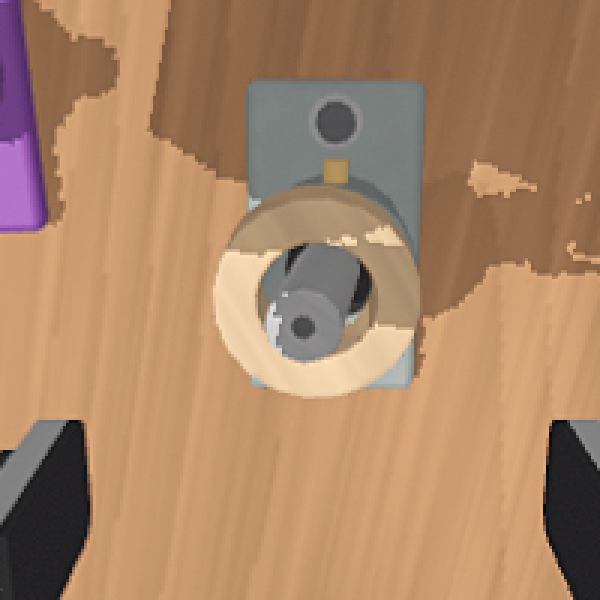

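View pics/s17.png

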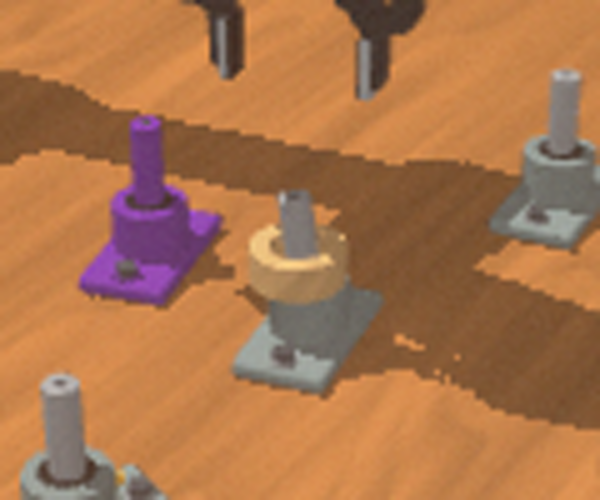

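View pics/t17.png

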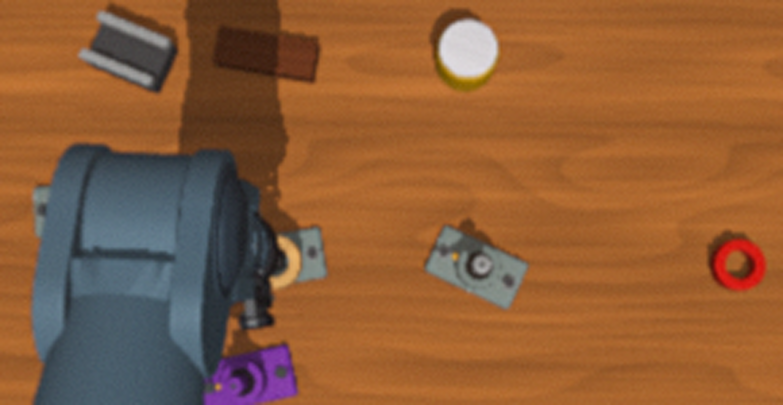

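All checks agree: the ring is flat at a height of about 56 mm and about 4–5 mm from the axis. The shaft top is about 7–8 mm towards the robot, and the gripper is 60 mm clear.

```bash
python3 - <<'E'
from workcell import *
print(job_done()); print(get_state()['time'])
E
```

```text
the job is handed in; nothing more can be done
None
the job is handed in; nothing more can be done
```

The wooden ring is on the boss of the worn unit, the middle one of the three at about (0.506, 0.046). I handed the job in at about 39 s; no verdict was reported.

**Finding the worn unit:** The unit at (0.563, 0.279) is sound: it reached 8 N within about 0.5 mm. The middle shaft moved freely at about 2 N over its whole play. I did not feel the third unit, because the middle one was already clearly the worn one.

**Rocking:** I pushed the worn shaft away from the robot to its stop (about 5 N sideways), then back towards the robot to its stop (about 7.5 N). The highest force I read on any unit was about 10 N (8 N of it sideways, on the sound one). Forces were only read at the end of each move, so brief peaks in between were not seen.

**Last checks:**

| Check | Result | Needed |
|---|---|---|
| Ring centre height | about 55–56 mm | 52–62 mm |
| Ring distance from unit's axis | about 4–5 mm | under 14 mm |
| Shaft top lean towards robot | about 7 mm (wrist camera) to 12 mm (scene camera) | over 5 mm |

- The two cameras differ on the lean by more than their stated 4 mm accuracy. The wrist view fits the 8 mm play better.
- In the pictures the ring lies flat, and the gripper is open and well clear above it.
- In the last top picture the tin, offcut and vise block look unmoved, but I did not measure them again.

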